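# Turn the candle carousel and bolt it

### The job

The candle stand on the right of the table is bolted with a tealight at the front. With a fingertip, push the bolt's black knob outwards until the bolt is fully drawn, push the scalloped wooden plate round by its rim until the dark votive stands at the front behind the bolt, then push the bolt fully home again so that the plate is locked. Leave all the pieces standing on their places without touching them, and leave the things around the stand alone.

Things in the scene. Friction and masses are not known exactly. Their poses are not given: they have to be found in the camera images.
- stand: Fixed foot of the revolving stand, a dark wooden disc 176 mm across, 12 mm high. Origin on the turning axis at table height, z up; its -x axis points to the stand's front, where the steel bolt is. A wooden tongue 54 mm wide, 14 mm high runs along -x to 235 mm from the axis; two steel cheeks on it (36 mm wide in all, top at z = 36 mm) span 156 to 226 mm from the axis.
- turntable (a joint): Angle (rad) of the wooden plate about the stand's axis; about 0 at the start, positive anticlockwise seen from above, 6.5 rad of travel each way. At 0 and every 72 degrees one of its five places is exactly at the front. With the bolt drawn 1 to 2 N at the rim turns it; it stops where it is left.
- plate_centre (a point): On the turning axis at the top of the plate. The plate lies from z = 18 to 38 mm, with five cork pads (to z = 40 mm) for the pieces, 60 mm from the axis, 72 degrees apart. It is a disc of radius 97 mm with ten rim lobes: circles of radius 18 mm centred 114 mm from the axis, 14.4 degrees either side of each place. Between the two lobes of a place is its 21 mm notch for the bolt.
- finger_hollow (a point): In the middle of one of the five wide finger hollows in the plate's rim, 114 mm from the axis, at z = 28 mm; it turns with the plate. The hollows lie half-way (36 degrees) between neighbouring places, are 49 mm wide at the narrowest and open upwards, outwards and down to z = 14 mm. A finger in one pushes the lobe beside it and so turns the plate.
- bolt (a joint): Travel (m) of the steel bolt: 0 = fully home, 0.038 = fully drawn (0 to 2 mm at the start). It slides level, away from the axis along the stand's -x, and stays where it is left; 2 to 4 N move it. Home, its round 18 mm nose sits in the notch at the front and the plate cannot turn; from 0.034 on it is clear. It enters a notch that is within about 5 degrees of true, and centres it.
- bolt_knob (a point): Middle of the upright black thumb knob on the bolt: 22 mm in diameter, from z = 42 to 70 mm; this point is at z = 56 mm and, with the bolt home, 146 mm from the turning axis towards the front. The steel bar below it is 18 mm wide, its top at z = 34 mm.
- front_place (a point): Place at the front of the stand: 60 mm from the turning axis towards the bolt, at the height of the cork pads (z = 40 mm). Fixed to the foot; it does not turn.
- votive_dark: The dark, round glass votive holder, 60 mm across and 44 mm high, loose on one of the five cork pads; the body's origin is at the centre of its underside, z is up.
- matchbox: Red-topped matchbox, 36 x 55 x 16 mm, loose on a cork pad; the body's origin is at the centre of its underside, z is up.
- tealight_0: One of three pale tealights, 38 mm across and 20 mm high, loose on a cork pad; the body's origin is at the centre of its underside, z is up.
- tealight_1: One of three pale tealights, 38 mm across and 20 mm high, loose on a cork pad; the body's origin is at the centre of its underside, z is up.
- tealight_2: One of three pale tealights, 38 mm across and 20 mm high, loose on a cork pad; the body's origin is at the centre of its underside, z is up.
- votive_pink: Pink studded votive holder on the table to the left of the stand, 76 mm across, 62 mm high; bystander; the body's origin is at the centre of its underside, z is up.
- mushroom_1: Small red ceramic toadstool further left behind the soap boxes, 62 mm across, 80 mm high; bystander; the body's origin is at the centre of its underside, z is up.

How it is judged (in metres and radians):
On the way, in this order (a step that is already met when the one before it is completed fails the run):
1. the bolt is drawn clear of the plate (value of joint bolt above 0.034 m), for 0.1 s.
2. the dark votive is at the front of the stand (horizontal distance between votive_dark and front_place below 0.018 m), for 0.1 s.
At the end, for the whole second after the job is handed in: The bolt is home to within 5 mm of its inner stop; the dark votive is at rest with its centre within 15 mm of the front place; it and the four other pieces stand upright (within 0.15 rad) with their centres 45 to 75 mm from the turning axis, where they stood (value of joint bolt below 0.005 m and horizontal distance between votive_dark and front_place below 0.015 m and angular speed of votive_dark below 0.1 rad/s and angle between each of votive_dark, tealight_0, tealight_1, tealight_2, matchbox's own z axis and vertical below 0.15 rad and horizontal distance between votive_dark and stand between 0.045 and 0.075 m and horizontal distance between tealight_0 and stand between 0.045 and 0.075 m and horizontal distance between tealight_1 and stand between 0.045 and 0.075 m and horizontal distance between tealight_2 and stand between 0.045 and 0.075 m and horizontal distance between matchbox and stand between 0.045 and 0.075 m); the robot touches nothing.
It fails at once if a piece on the stand is touched by the robot (more than 1 N) (contact force between any of the fingers, the arm and votive_dark above 1 N or contact force between any of the fingers, the arm and tealight_0 above 1 N or contact force between any of the fingers, the arm and tealight_1 above 1 N or contact force between any of the fingers, the arm and tealight_2 above 1 N or contact force between any of the fingers, the arm and matchbox above 1 N).
It fails at once if a piece is tipped, lifted or knocked off the stand (angle between any of votive_dark, tealight_0, tealight_1, tealight_2, matchbox's own z axis and vertical above 0.5 rad or height (world z) of any of votive_dark, tealight_0, tealight_1, tealight_2, matchbox above 0.06 m or height (world z) of any of votive_dark, tealight_0, tealight_1, tealight_2, matchbox below 0.03 m).
It fails at once if the pink votive or the toadstool is moved more than 20 mm (distance of any of votive_pink, mushroom_1 from where it was at the start of the episode above 0.02 m).
It also fails if it takes over 72 s, if anything falls off the work surface, if the arm or the gripper's body presses on something with over 40 N, if the wrist force passes 120 N, or if a joint passes its speed limit or range.

### The arm

A 6-joint arm with a two-finger parallel gripper is mounted at the origin on a cart in front of the work surface, level with it; the furniture and walls round the work are solid. World frame = base frame: x ahead of the robot, y to its left, z up, the work surface at z = 0. Lengths are in m, angles in degrees, forces in N, time in s.
With the tool pointing down it reaches from about 0.375 to 0.75 m from the base axis. Payload 9 kg.
Tool frame: the origin (TCP) lies where the fingers leave the gripper's body, on its centre line; the fingertips stand 73 mm ahead of it and the grasp point (between the pads) lies 54 mm ahead of it (robot.tip_reach is the distance from the TCP to the fingertips, in m); z points along the fingers, y is the line along which they close (so a half turn about z gives the same grasp; the last joint's range is limited). The gripper opens to 85 mm and grips with 20 to 120 N. Pads are 22 mm wide; open, the fingers measure 114 mm over their backs; the gripper's body (76 mm by 85 mm) begins 54 mm behind the grasp point. The pads swing forward as they close: fully open they stand 13 mm farther back than shut.
Start: joints at [-83.119, 5.964, 5.575, 89.605, 0, 77.527], TCP at [0.199, -0.566, 0.304] pointing down, gripper open.
Joint ranges: [-171.21, 171.21], [-48.23, 106.86], [-62.78, 66.21], [-105.2, 120.99], [-86.42, 89.51], [-180, 180]. Speed limits (degrees/s): [127.2, 127.2, 147.25, 180, 180, 180].

### API

Orientations are given as [roll, pitch, yaw] about the fixed x, y, z axes, in that order (R = Rz(yaw) Ry(pitch) Rx(roll)).
In Python, from plant import robot gives the robot as it stands. Calls block until the motion is done:
- robot.move_pose(position, orientation): joint-space move of the TCP to a pose.
- robot.line_to(position, vel=0.15, rotation=None, guard=None): straight line of the TCP; rotation=None keeps the orientation; vel is the mean speed in m/s. With guard (N) it stops when the force on the tool has changed by that much, and returns True; else False.
- robot.goto_joints(angles): joint-space move.
- robot.set_gripper(opening): finger opening in m; the grip force is fixed at half the most; returns when the fingers have stopped.
- robot.pause(seconds).
- robot.ik(position, orientation): joint angles nearest the present ones, or None.
- robot.observe(): the state.
- robot.grab_frame(name): name is "side" or "top"; returns the picture (384x512x3 uint8, blue, green, red); there is no depth.
- robot.get_calibration(name): a dict with "vertical_fov" (degrees; the focal length in pixels is half the picture's height over the tangent of half this angle, whatever the lens; pixels are square), "cx", "cy" (the principal point, pixels), "k1" (the pictures are not rectified: a ray, as slopes to the right and down, at radius r is drawn at 1 + k1 r^2 times it, then the intrinsics apply), "rvec" (rotation vector, rad) and "tvec" (3), from world to camera coordinates, as OpenCV has them. Camera axes: x right, y down, z forward; pixel columns grow to the right and rows downward; lengths in m; the calibration is good to about 2 mm. A picture is of the moment at which its call begins. get_calibration takes no time and is no camera call.
A pose or a line that the arm cannot do raises robot.IKError and nothing moves.
- robot.job_done(): hands the job in; it is judged then, once.
The state is a dict: "time": time; "q": joint angles; "qvel": joint speeds; "joint_torque": joint torques, N m; "tool_pos": TCP position; "tcp_rot": TCP orientation; "ft_force": force on the tool from outside, world axes, zero at the start; "torque": the same for the moment, N m; "gripper_width": finger opening in m; "gripper_force": force on a finger pad.
Only numpy, scipy, OpenCV 4.12 (cv2) and the standard library are available. Lean on these libraries where they do the work, as an engineer would, in place of code of your own. Each camera call takes 0.05 s, during which the arm holds its last target. There are 200 camera calls.

## Working session

There is one attempt and no reset: what is moved stays moved. The work goes in short steps, each a Python script; the robot and the scene stay as the last script left them, time stands still between calls to the robot, and variables do not carry over. Pictures are saved under pics/ and viewed, at most 10 in all, crops included, and the job is handed in when it is done.

```bash
ls; mkdir -p pics
python3 - <<'E'
from plant import robot
import cv2
for n in("top","side"):
    cv2.imwrite(f"pics/{n}0.png",robot.grab_frame(n)); print(n,robot.get_calibration(n))
o=robot.observe();print(o["time"],o["tcp_rot"],robot.tip_reach)
E
```

```text
pics
top {'vertical_fov': 53.32310017385953, 'cx': 259.821841508231, 'cy': 191.5168112722136, 'k1': -0.13065938787952636, 'rvec': array([ 2.14878831, -2.14706883,  0.11860756]), 'tvec': array([-0.16707361,  0.52172143,  0.8461173 ])}
side {'vertical_fov': 42.693405810821865, 'cx': 261.77762527179743, 'cy': 192.99356535324355, 'k1': -0.1214155139307532, 'rvec': array([ 2.43261236,  1.14627152, -0.26322436]), 'tvec': array([-0.21421298, -0.41808275,  1.25937993])}
0.1 [-1.79933726e+02 -1.39290526e-02  1.93530889e+01] 0.0726
```

View pics/top0.png

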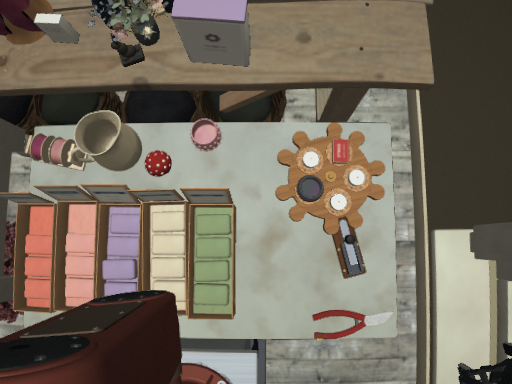

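View pics/side0.png

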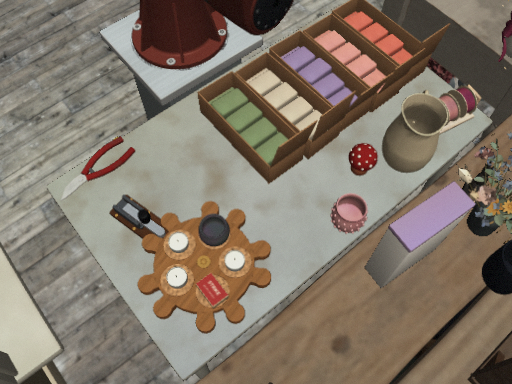

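The top view shows the stand's centre pin at about (331,176), the knob at about (349,239), the dark votive at (310,188) and the front tealight at (339,202). The votive has to turn about +72° (anticlockwise). In the side view the knob is at about (144,217), the pin at (204,262) and the votive at (214,230). Next I'll refine these with enlarged crops.

```bash
cat > h.py <<'E'
import numpy as np, cv2
from plant import robot
def cam(n):
    c=robot.get_calibration(n); f=192/np.tan(np.radians(c["vertical_fov"]/2))
    K=np.array([[f,0,c["cx"]],[0,f,c["cy"]],[0,0,1]]); R=cv2.Rodrigues(c["rvec"])[0]
    return K,np.array([c["k1"],0,0,0,0]),R,c["tvec"],c["rvec"]
def cast(n,px,z):
    K,d,R,t,_=cam(n); u=cv2.undistortPoints(np.array(px,float).reshape(-1,1,2),K,d)[:,0]
    v=np.c_[u,np.ones(len(u))]@R; C=-R.T@t
    return C+v*((z-C[2])/v[:,2])[:,None]
def proj(n,P):
    K,d,R,t,rv=cam(n); return cv2.projectPoints(np.array(P,float).reshape(-1,1,3),rv,t,K,d)[0][:,0]
E
python3 - <<'E'
from h import *
ims={n:cv2.imread(f"pics/{n}0.png") for n in("top","side")}
roi={"top":(265,110,130,175),"side":(100,185,180,150)}
for n,im in ims.items():
    x,y,w,h=roi[n]; hsv=cv2.cvtColor(im,cv2.COLOR_BGR2HSV)
    m=np.zeros(im.shape[:2],np.uint8); m[y:y+h,x:x+w]=255
    dark=((hsv[...,2]<75)&(m>0)).astype(np.uint8)
    k,_,st,c=cv2.connectedComponentsWithStats(dark)
    for s,cc in zip(st[1:],c[1:]):
        if s[4]>25: print(n,"dark",s,cc.round(1))
    wh=((hsv[...,2]>200)&(hsv[...,1]<70)&(m>0)).astype(np.uint8)
    k,_,st,c=cv2.connectedComponentsWithStats(wh)
    for s,cc in zip(st[1:],c[1:]):
        if s[4]>60: print(n,"pale",s,cc.round(1),cast(n,cc,.06)[0].round(4))
    wood=((hsv[...,1]>95)&(hsv[...,2]>80)&(m>0)).astype(np.uint8)
    cs=max(cv2.findContours(wood,0,2)[0],key=cv2.contourArea)
    P=cast(n,cs.reshape(-1,2),.038)[:,:2].astype(np.float32)
    print(n,"circle",cv2.minEnclosingCircle(P.reshape(-1,1,2)))
    print(n,"C",(-cam(n)[2].T@cam(n)[3]).round(3))
def big(n,x,y,w,h,s): return cv2.resize(ims[n][y:y+h,x:x+w],None,fx=s,fy=s,interpolation=2)
cv2.imwrite("pics/crop.png",np.hstack([cv2.resize(big("top",275,120,115,160,3.5),(402,560)),big("side",105,180,78,112,5)]))
E
```

```text
top dark [265 110  19  12 210] [273.3 115.2]
top dark [316 110  38  12 363] [334.7 115.5]
top dark [297 176  26  26 229] [309.2 188.5]
top dark [343 234  14  14 101] [349.8 239.3]
top dark [340 243  10  33  70] [343.9 258.4]
top pale [303 152  16  15 185] [310.4 158.7] [ 0.5927 -0.2808  0.06  ]
top pale [350 170  14  15 177] [356.5 176.9] [ 0.5513 -0.384   0.06  ]
top pale [331 193  16  17 193] [338.3 201.4] [ 0.4961 -0.3414  0.06  ]
top circle ((0.506327748298645, -0.3416832983493805), 0.1794334501028061)
top C [ 0.411 -0.181  0.902]
side dark [110 196  44  42 653] [133.1 217.2]
side dark [199 214  31  32 598] [213.9 230.2]
side pale [168 233  20  17 242] [177.8 241.1] [ 0.5001 -0.3451  0.06  ]
side pale [225 251  20  18 262] [234.2 259.5] [ 0.5967 -0.285   0.06  ]
side pale [167 268  20  18 272] [176.4 276.7] [ 0.5557 -0.388   0.06  ]
side circle ((0.5432663559913635, -0.33596736192703247), 0.14616510272026062)
side C [ 0.862 -0.454  0.927]
```

View pics/crop.png

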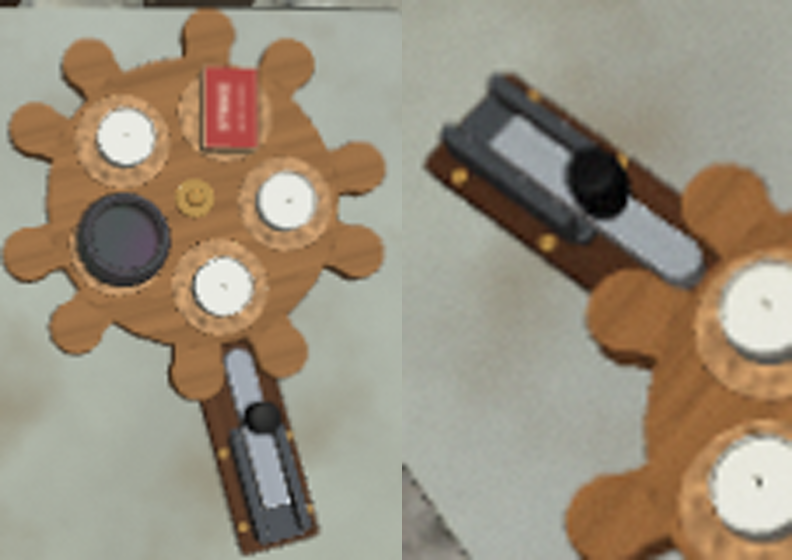

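Run:
```python
from h import *
for n,pin,kn,vo in(("top",(330.5,176.3),(349.8,238.7),None),("side",(204,262),(144.5,216),None)):
    p=cast(n,pin,.042)[0];k=cast(n,kn,.068)[0];
    print(n,p.round(4),k.round(4),np.linalg.norm((k-p)[:2]).round(4),np.degrees(np.arctan2(*(k-p)[1::-1])).round(2))
# tongue end (cheek corners) in top: outer corners of tongue at z=.014
for n,pts in(("top",[(275+242/3.496,120+553/3.5),(275+318/3.496,120+528/3.5)]),("side",[(105+23/5,180+163/5),(105+110/5,180+72/5)])):
    e=cast(n,pts,.014); print(n,e.round(4),e.mean(0).round(4))
T={n:cast(n,p,.060)[:,:2] for n,p in(("top",[(310.4,158.7),(356.5,176.9),(338.3,201.4)]),("side",[(234.2,259.5),(176.4,276.7),(177.8,241.1)]))}
print("circumcentre", {n:(lambda t:np.linalg.solve(2*(t[1:]-t[0]),(t[1:]**2).sum(1)-(t[0]**2).sum()))(t).round(4) for n,t in T.items()})
for n in T: print(n,"votive",cast(n,{"top":(310,188.8),"side":(214,229.5)}[n],.084)[0].round(4))
```

```text
top [ 0.5555 -0.3282  0.042 ] [ 0.4136 -0.3635  0.068 ] 0.1463 -166.07
side [ 0.5588 -0.329   0.042 ] [ 0.42   -0.3661  0.068 ] 0.1437 -165.05
top [[ 0.3237 -0.3608  0.014 ]
 [ 0.3394 -0.4117  0.014 ]] [ 0.3316 -0.3862  0.014 ]
side [[ 0.3396 -0.4129  0.014 ]
 [ 0.3268 -0.3617  0.014 ]] [ 0.3332 -0.3873  0.014 ]
circumcentre {'top': array([ 0.5529, -0.3247]), 'side': array([ 0.5569, -0.3289])}
top votive [ 0.5211 -0.2759  0.084 ]
side votive [ 0.5338 -0.2822  0.084 ]
```

```bash
cat >> h.py <<'E'
C=np.array([.558,-.3285]); F=194.5; TIP=.0726
def P(r,a,ztip):
    a=np.radians(a); return [*(C+r*np.array([np.cos(a),np.sin(a)])),ztip+TIP]
def near(a): return [180,0,(a+90)%180-90]
E
python3 - <<'E'
from h import *
for r in(117,230):
    print(r,robot.ik(P(r/1e3,F,.046),[180,0,14.5]))
for a in range(76,165,12):
    for y in(a-180,a): 
        q=robot.ik(P(.118,a,.024),[180,0,y]); print(a,y,None if q is None else np.round(q,0))
robot.set_gripper(0)
robot.move_pose(P(.116,F,.15),[180,0,14.5])
print(robot.line_to(P(.116,F,.047),vel=.12,guard=10))
print("push",robot.line_to(P(.172,F,.047),vel=.03,guard=14))
o=robot.observe();print(o["time"],o["ft_force"],o["tool_pos"],np.linalg.norm(np.array(o["tool_pos"][:2])-C))
for n in("top","side"):cv2.imwrite(f"pics/{n}1.png",robot.grab_frame(n))
E
```

```text
117 [-51.94132664   3.87962843 -16.02441714  70.09595443   0.
 113.55867336]
230 [-63.70567034  -6.60677548 -26.353297    70.25347848   0.
 101.79432966]
76 -104 [ -32.   14.   -7.   69.    0. -108.]
76 76 [-32.  14.  -7.  69.   0.  72.]
88 -92 [ -33.   10.  -12.   68.    0. -121.]
88 88 [-33.  10. -12.  68.   0.  59.]
100 -80 [ -35.    6.  -16.   68.    0. -135.]
100 100 [-35.   6. -16.  68.   0.  45.]
112 -68 [ -37.    3.  -19.   68.    0. -149.]
112 112 [-37.   3. -19.  68.   0.  31.]
124 -56 [ -39.    0.  -22.   68.    0. -163.]
124 124 [-39.   0. -22.  68.   0.  17.]
136 -44 [ -42.   -2.  -24.   68.    0. -178.]
136 136 [-42.  -2. -24.  68.   0.   2.]
148 -32 [-44.  -2. -25.  68.   0. 168.]
148 148 [-44.  -2. -25.  68.   0. -12.]
160 -20 [-47.  -2. -24.  68.   0. 153.]
160 160 [-47.  -2. -24.  68.   0. -27.]
False
push True
4.6 [ 3.2487895  -0.09180651  2.34025755] [ 0.39874699 -0.36968648  0.11950897] 0.1644926932910665
```

Run:
```python
from h import *
robot.line_to(P(.158,F,.047),vel=.06)
robot.line_to(P(.158,F,.14),vel=.15)
robot.move_pose(P(.15,85,.14),[180,0,85])
t,s=robot.grab_frame("top"),robot.grab_frame("side")
cv2.imwrite("pics/top2.png",t);cv2.imwrite("pics/side2.png",s)
cv2.imwrite("pics/c2.png",np.hstack([cv2.resize(t[115:290,265:395],None,fx=3,fy=3),cv2.resize(s[185:335,100:236],None,fx=3,fy=3.5)]))
print(robot.observe()["time"])
```

```text
6.8167
```

View pics/c2.png

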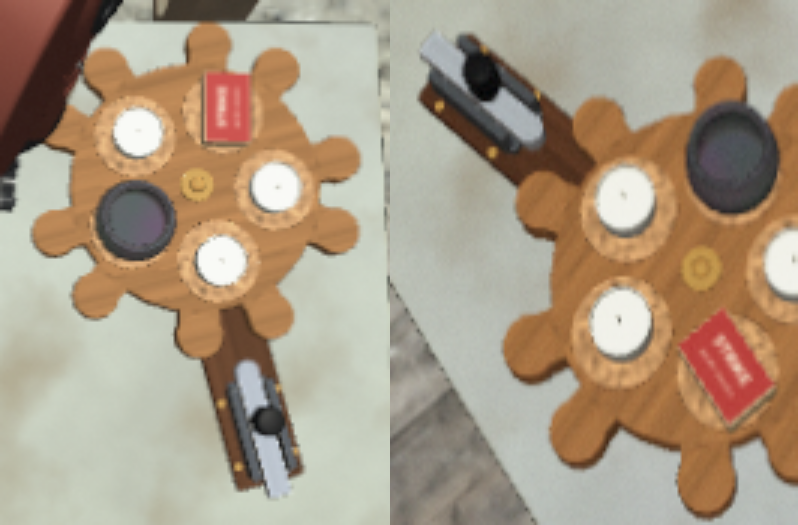

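The bolt is drawn: its nose is clear of the lobes and the knob is at about (354,252) in the top picture. The hollow at about 87° is free. Next I'll put the finger in it and push round.

Run:
```python
from h import *
k=cast("top",(354,251.7),.069)[0]; print("bolt r",np.linalg.norm(k[:2]-C))
robot.move_pose(P(.119,86.5,.10),[180,0,86.5])
if robot.line_to(P(.119,86.5,.024),vel=.08,guard=10): raise SystemExit("blocked")
for a in np.append(np.arange(92,160,6),160.5):
    if robot.line_to(P(.119,a,.024),vel=.07,rotation=[180,0,a],guard=18): print("guard",a); break
o=robot.observe();print(o["time"],o["ft_force"],o["tool_pos"])
a=np.degrees(np.arctan2(*(np.array(o["tool_pos"][:2])-C)[::-1]));print(a)
t,s=robot.grab_frame("top"),robot.grab_frame("side")
cv2.imwrite("pics/top3.png",t);cv2.imwrite("pics/side3.png",s)
cv2.imwrite("pics/c3.png",np.hstack([cv2.resize(t[115:290,265:395],None,fx=3,fy=3),cv2.resize(s[185:335,100:236],None,fx=3,fy=3.5)]))
```

```text
bolt r 0.17798295791645186
12.375 [-0.2482735  -0.64956412 -0.57691086] [ 0.44597629 -0.28851785  0.09659244]
160.35811687651986
```

View pics/c3.png

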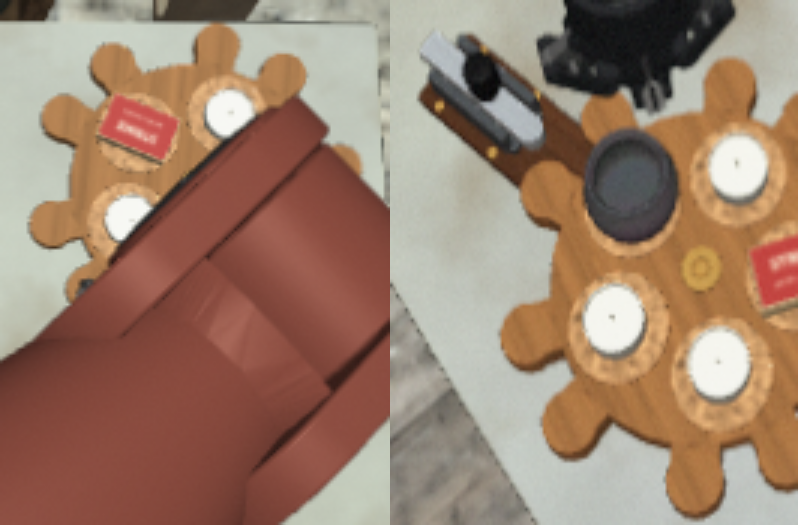

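The plate has turned with all the pieces still standing. It looks a few degrees short, so I'll measure the rest from the tealight directions in the side view.

```bash
cat >> h.py <<'E'
def tl(im,n="side",roi=(100,185,180,150)):
    x,y,w,h=roi; hsv=cv2.cvtColor(im,cv2.COLOR_BGR2HSV); m=np.zeros(im.shape[:2],bool); m[y:y+h,x:x+w]=1
    wh=((hsv[...,2]>200)&(hsv[...,1]<70)&m).astype(np.uint8)
    k,_,st,c=cv2.connectedComponentsWithStats(wh)
    return sorted((np.degrees(np.arctan2(*(cast(n,cc,.058)[0,:2]-C)[::-1]))%360) for s,cc in zip(st[1:],c[1:]) if 150<s[4]<400)
E
python3 - <<'E'
from h import *
for i in(0,2,3): print(np.round(tl(cv2.imread(f"pics/side{i}.png")),1))
E
```

```text
[ 49.1 195.6 267.1]
[ 49.2 195.4 266.9]
[119.8 262.9 279.  333.6]
```

Run:
```python
from h import *
print(robot.line_to(P(.119,164.4,.024),vel=.04,rotation=[180,0,164.4],guard=18))
robot.pause(.2); s=robot.grab_frame("side"); print(np.round(tl(s),1))
robot.line_to(P(.119,160,.024),vel=.06,rotation=[180,0,160])
robot.line_to(P(.119,160,.13),vel=.15)
robot.move_pose(P(.225,F-12,.13),[180,0,14.5])
s,t=robot.grab_frame("side"),robot.grab_frame("top"); print(np.round(tl(s),1))
print(robot.observe()["time"])
cv2.imwrite("pics/c4.png",np.hstack([cv2.resize(t[115:290,265:395],None,fx=3,fy=3),cv2.resize(s[185:335,100:236],None,fx=3,fy=3.5)]))
```

```text
False
[123.4 266.3 279.  337.4]
[122.9 266.7 337.1]
16.3083
```

View pics/c4.png

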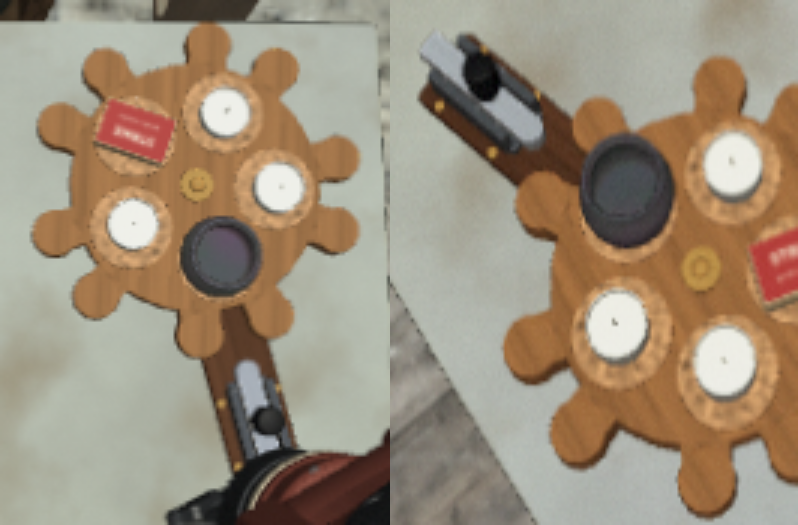

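The plate's lobes now match their original places to within 1 px, and the votive is behind the bolt at about (222,257) in the crop. Next is pushing the bolt home.

Run:
```python
from h import *
robot.move_pose(P(.224,F,.12),[180,0,14.5])
print("down",robot.line_to(P(.224,F,.047),vel=.1,guard=8))
print("push",robot.line_to(P(.158,F,.047),vel=.03,guard=15))
o=robot.observe();print(o["ft_force"],np.linalg.norm(np.array(o["tool_pos"][:2])-C))
robot.line_to(P(.200,F,.047),vel=.1)
robot.line_to(P(.200,F,.15),vel=.15)
robot.move_pose([.25,-.5,.28],[180,0,19])
robot.pause(.3)
s,t=robot.grab_frame("side"),robot.grab_frame("top"); print(np.round(tl(s),1),robot.observe()["time"])
cv2.imwrite("pics/c5.png",np.hstack([cv2.resize(t[115:290,265:395],None,fx=3,fy=3),cv2.resize(s[185:335,100:236],None,fx=3,fy=3.5)]))
```

```text
down False
push True
[-2.73698727 -0.77590577  3.09285368] 0.16979366027344192
[123.  267.  337.3] 21.5583
```

View pics/c5.png

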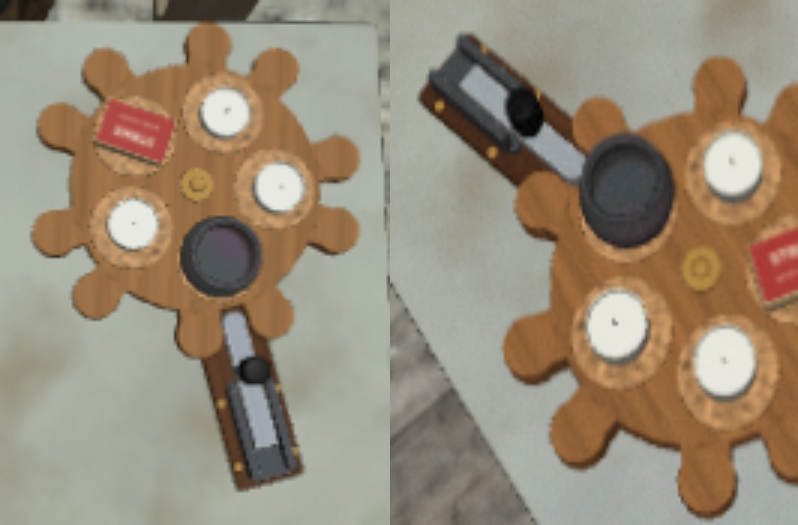

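Run:
```python
from h import *
def kn(im):
    g=cv2.cvtColor(im,cv2.COLOR_BGR2HSV)[...,2]; m=np.zeros(g.shape,np.uint8); m[230:260,338:365]=g[230:260,338:365]<50
    k,_,st,c=cv2.connectedComponentsWithStats(m); i=1+np.argmax(st[1:,4]); return np.linalg.norm(cast("top",c[i],.065)[0,:2]-C)
a,b,d=kn(cv2.imread("pics/top0.png")),kn(cv2.imread("pics/top2.png")),kn(robot.grab_frame("top"))
print(a,b,d)
if abs(d-a)<.003: print(robot.job_done())
```

```text
0.1501816801330442 0.18675356414077784 0.14811433693155024
the job is handed in; nothing more can be done
None
```

The job is handed in: by the final pictures the bolt is pushed home with the dark votive at the front behind it, and all five pieces are still standing on their places (about 22 s used of 72 s; the handover returned no verdict).

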